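# Free the pawl and close the mould clamp press

### The arm

A 7-joint arm with a two-finger parallel gripper is mounted at the origin on the work surface. World frame = base frame: x ahead of the robot, y to its left, z up, the work surface at z = 0. Lengths are in m, angles in rad, forces in N, time in s.
With the tool pointing down it reaches from about 0.425 to 1.025 m from the base axis. Payload 9.4 kg.
Tool frame: the origin (TCP) lies midway between the tips of the shut fingers; the grasp point (between the pads) lies 19 mm behind it; y points along the fingers, z is the direction in which the jaws open and shut, and the axes are right-handed (so a half turn about y gives the same grasp; the last joint's range is limited). The gripper opens to 93 mm and grips with 3 to 60 N. Pads are 15 mm wide; open, the fingers measure 128 mm over their backs; the gripper's body (75 mm by 188 mm) begins 65 mm behind the grasp point.
Start: joints at [1.261, 0.599, -0.003, 1.599, 0.002, 0.943, -0.08], TCP at [0.167, -0.705, 0.219] pointing down, gripper open.
Joint ranges: [-2.57, 2.57], [-0.35, 1.97], [-1.29, 1.29], [0.11, 2.56], [-1.05, 4.19], [0.11, 1.86], [-2.63, 2.63]. Speed limits (rad/s): [2.22, 2.22, 3.01, 3.01, 3.14, 3.14, 3.14].

### API

Orientations are given as [roll, pitch, yaw] about the fixed x, y, z axes, in that order (R = Rz(yaw) Ry(pitch) Rx(roll)).
In Python, from rig import * gives the robot as it stands.
- The arm moves only by the shell command python3 -m creep 'ROWS'. ROWS is JSON, a list that holds one entry, the list of rows, each a list of 5 numbers: the opening in per cent of the stroke, from 0 (shut) to 100 (fully open), then the shift along the world's x, y, z in mm, then the turn about the world's z in rad. A call has 1 to 5 rows; each row shifts and turns the commanded pose from where the row before left it; what a row does not reach is not made up. A row lasts 1/10 s, in which the tool goes at most 50 mm and 8.59 degrees, less where a joint would pass 70% of its speed; a pose out of reach is approached as far as the arm can. A call with a gripper value outside its range is refused whole. The fingers move at their own pace and stop on an object; the grip force is fixed at half the most. Time passes only in rows, so rows that do not move let the fingers close. It gives the time, the measured TCP pose, the force and the opening at its end, in the units of the state.
- get_obs(): the state, without advancing time (a new reading comes with each control period).
- snapshot(name): name is "side" or "top" or "wrist"; returns a dict with "pixels" (400x640x3 uint8, blue, green, red), "K" (3x3 intrinsics, pixels), "R" (3x3) and "t" (3): a world point X has camera coordinates R X + t; the wrist camera has in their place "hand_eye" (4x4, takes a point from camera to tool coordinates, whose origin is the TCP and whose axes are the tool frame's). Camera axes: x right, y down, z forward; pixel columns grow to the right and rows downward; lengths in m; the calibration is good to about 2 mm. A picture is of the moment at which its call begins: read the wrist's pose just before it. There is no depth.
- close_job(): hands the job in, once; it reports no verdict.
Trained networks look in a picture, given as the dict that the camera call returned (one of the last four; its "shot" number tells which), for a name from the list of things; names that differ only in an ending like _2 or _b are one class to them, and where a whole thing is asked for, a point or a joint stands for the part that bears it (a point fixed in the world has none). Each returns a list of dicts, best first, with "confidence" (0 to 1); they miss things now and then, are a little off and sometimes report something else, mostly with a low value. They report only what shows in the picture. A call takes as long as a camera call. They do not tell look-alikes from the thing itself.
- find_in(picture, label): "at" ([column, row] in pixels, amid what is visible of it).
- landmark_of(picture, label): "at" ([column, row] in pixels: a listed point, or the origin of a listed thing).
The state is a dict: "t": time; "qpos": joint angles; "qd": joint speeds; "effort": joint torques, N m; "tool_pos": TCP position; "tool_rot": TCP orientation; "contact_force": force on the tool from outside, world axes, zero at the start; "wrist_torque": the same for the moment, N m; "width": finger opening in m.
Only numpy, scipy, OpenCV 4.12 (cv2) and the standard library are available. Lean on these libraries where they do the work, as an engineer would, in place of code of your own. Each camera call takes 0.05 s, during which the arm holds its last target. There are 200 camera calls.

### The job

The arm of the mould clamp press is propped up on its ratchet. With the fingertips, press the pawl's thumb plate down until the pawl is well clear of the teeth and stays clear, then push the arm down by its hand plate, past the teeth, until its pad lies on the plaster mould, and leave it there. Only touch, press and push: lift nothing, and leave the mould and the pottery around the press where they stand.

Things in the scene. Friction and masses are not known exactly. Their poses are not given: they have to be found in the camera images.
- press: mould clamp press fixed to the table, in varying place and yaw: grey bed plate 330 (x) by 130 (y) by 12 thick; origin at the centre of its underside on the table, z up. Its arm runs from the hinge towards the press's own -x, over the bed. Upright grey cheeks carry the hinge (x +60, 124 high; cheeks 140 high) and the pawl's pivot (x +139, 209 high; cheeks 224 high).
- hinge (a point): centre of the arm's hinge pin on the press, axes as press; the arm turns about this point around the press's y axis
- pawl_pivot (a point): centre of the pawl's pivot pin on the press, axes as press; the pawl turns about this point around the press's y axis
- clamp_arm (a joint): arm angle, rad: 0 = raised 0.60 (34 degrees) above level, grows as it goes down, 0.60 = level, pad on the mould; starts at -0.02 to 0.07. Steel teeth on a quadrant round the hinge block it at about 0.10 while the pawl is engaged. The hinge is stiff: the arm stays where it is left; 4 to 7 N at the hand plate moves it down.
- push_plate (a point): centre of the top of the flat wooden hand plate at the arm's free end, the place to push: 65 along the arm by 52 across, 12 thick, 217.5 from the hinge pin along the arm, 14 above the arm's centre line. Moves with the arm; axes = the press's axes turned with the joint (equal at joint 0, when the plate's face is tilted 0.60 rad).
- pad (a point): centre of the underside of the round black rubber pad (60 across) under the arm, 115 from the hinge along the arm and 34 below its centre line; moves with the arm
- pawl (a joint): angle of the ratchet pawl, rad: 0 = engaged, its nose between the teeth; grows as its thumb plate is pressed down; clear of the teeth from about 0.15, end stop at 0.45. Starts between 0 and 0.03. It has no return spring: it is stiff and stays where it is left; about 4 to 6 N on the thumb plate turns it.
- thumb_plate (a point): centre of the top of the pawl's steel thumb plate, 36 (along press x) by 32, 6 thick, about 235 above the table at the start. At joint 0 it lies 53 from the pivot pin towards the press's -x and 26 above it, sloping 0.30 rad down towards the pivot; over the full travel it sinks about 25 to slope 0.15 rad down the other way. Moves with the pawl.
- mould: loose white plaster mould in two halves with a dark seam, a block 110 by 64 by 78 high, 0.7 kg, standing on the press bed under the pad; origin at the centre of its underside, z up, x along its length
- pinch_pot: white handmade cup, 68 across, 50 high, loose; origin at the middle of its underside; to be left alone
- dish: small terracotta bowl, 90 across, 45 high, loose; origin at the middle of its underside; to be left alone
- mug: blue mug, 76 across, 80 high, loose; origin at the middle of its underside; to be left alone
- rib_tool: wooden spatula-like modelling tool lying flat, 200 long, loose; origin at the middle of its length, underside; to be left alone
- brush: brush lying flat, 180 long, loose; origin at the middle of its length, underside; to be left alone
- glaze_jar: lidded jar, 72 across, 85 high, loose; origin at the middle of its underside; to be left alone
- water_bottle: clear bottle, 64 across, 190 high, loose; origin at the middle of its underside; to be left alone
There are look-alikes about, which are no part of the job. What is shaped like the mould but turquoise or yellow is not meant.

How it is judged:
By the outcome, as a careful person would: the job done as asked, in the order asked, and still so for the second after the job is handed in, with the robot touching nothing.
It also fails if it takes over 48 s, if anything falls off the work surface, if the arm or the gripper's body presses on something with over 40 N, if the wrist force passes 120 N, or if a joint passes its speed limit or range.

## Working session

There is one attempt and no reset: what is moved stays moved. The work goes in short steps, Python scripts to look and compute and a shell command to move; the robot and the scene stay as the last step left them, time stands still between calls to the robot, and variables do not carry over. Pictures are saved under pics/ and viewed, about 8 in all and at most 12, crops included, and the job is handed in when it is done.

```bash
mkdir -p pics; ls; cat > h.py <<'E'
from rig import *
import numpy as np, cv2
def tri(obs):
    A=[];b=[]
    for s,(u,v) in obs:
        P=np.array(s["K"])@np.c_[np.array(s["R"]),np.array(s["t"])]
        for r in (u*P[2]-P[0], v*P[2]-P[1]): A.append(r[:3]/np.linalg.norm(r[:3]));b.append(-r[3]/np.linalg.norm(r[:3]))
    A=np.array(A);b=np.array(b);X=np.linalg.lstsq(A,b,rcond=None)[0]
    return X,np.abs(A@X-b).max()
E
python3 - <<'E'
from h import *
o=get_obs();print(o)
S={n:snapshot(n) for n in("side","top")}
for n,s in S.items(): cv2.imwrite(f"pics/{n}0.png",s["pixels"])
for l in ["press","hinge","pawl_pivot","push_plate","pad","thumb_plate","mould"]:
    d={n:landmark_of(s,l) for n,s in S.items()}
    for n in d: print(l,n,[(np.round(x["at"]).tolist(),round(x["confidence"],2)) for x in d[n][:3]])
    if d["side"] and d["top"]:
        X,e=tri([(S[n],d[n][0]["at"]) for n in d]);print("   ",X.round(4),e.round(4))
E
```

```text
pics
{'t': 0.0, 'qpos': array([ 1.26131715,  0.60011327, -0.00252549,  1.6000792 ,  0.001787  ,
        0.94288194, -0.07978299]), 'qd': array([ 8.10601740e-04,  3.27490497e-04, -9.88415773e-04,  1.55289285e-03,
       -2.16392649e-05,  9.43486589e-04, -8.28195353e-04]), 'effort': array([-1.98429893e-04, -7.65062070e+01,  1.49770059e+00, -2.52350521e+01,
       -5.23841497e-02,  1.68714335e-02,  6.36097980e-05]), 'tool_pos': array([ 0.16711742, -0.70500929,  0.21778687]), 'tool_rot': array([-1.57226968e+00, -1.36202122e-04, -2.90876024e+00]), 'contact_force': array([0.25553512, 0.12052614, 0.06800785]), 'wrist_torque': array([ 0.0241182 ,  0.00051476, -0.03580798]), 'width': 0.09307590051654953}
press side [([324.0, 239.0], 0.79)]
press top [([217.0, 236.0], 0.55)]
    [0.4091 0.265  0.4352] 0.013
hinge side [([330.0, 205.0], 0.66)]
hinge top [([344.0, 199.0], 0.67)]
    [ 0.5819 -0.056   0.1043] 0.0028
pawl_pivot side [([338.0, 166.0], 0.89)]
pawl_pivot top [([366.0, 186.0], 0.62)]
    [ 0.5995 -0.1212  0.2173] 0.0005
push_plate side [([314.0, 214.0], 0.61)]
push_plate top [([292.0, 206.0], 0.62), ([352.0, 192.0], 0.44), ([344.0, 197.0], 0.4)]
    [0.5294 0.1063 0.2619] 0.0018
pad side [([320.0, 221.0], 0.56), ([341.0, 168.0], 0.19)]
pad top [([309.0, 206.0], 0.79)]
    [0.5438 0.0574 0.1738] 0.0005
thumb_plate side [([335.0, 172.0], 0.47)]
thumb_plate top [([314.0, 207.0], 0.62), ([352.0, 192.0], 0.54)]
    [0.5089 0.0385 0.3762] 0.0033
mould side [([321.0, 250.0], 0.94), ([354.0, 311.0], 0.88), ([406.0, 210.0], 0.88)]
mould top [([285.0, 274.0], 0.87), ([398.0, 161.0], 0.84), ([275.0, 142.0], 0.7)]
    [0.3914 0.1573 0.2586] 0.0689
```

View pics/side0.png

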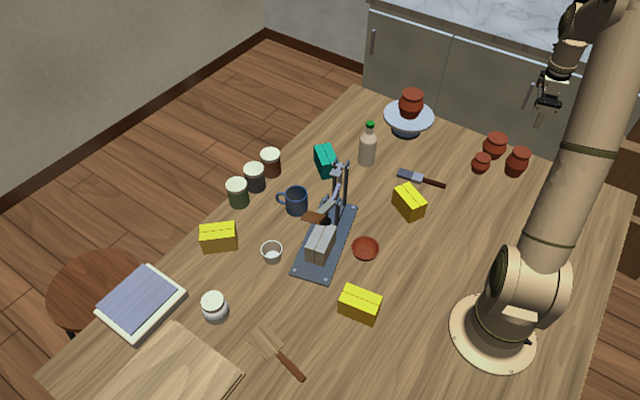

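View pics/top0.png

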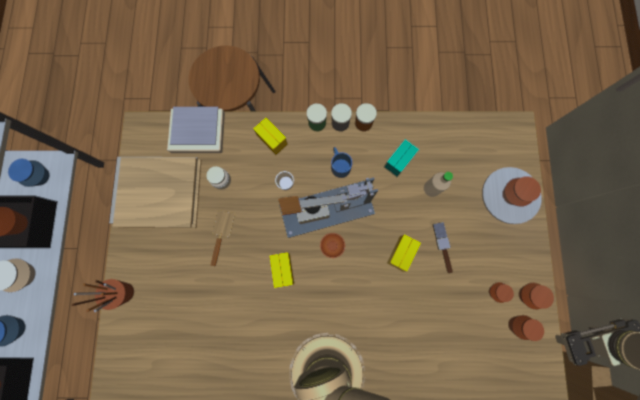

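The side view shows the press mid-table, with the mould at (321,245), the wooden hand plate at (314,216) and the pawl at about (338,170). In the top view the hand plate is at (290,205) and the pawl at about (355,190). The press's -x runs along world +y. Next I fit the press pose.

```bash
cat >> h.py <<'E'
from scipy.optimize import least_squares
def rot(yaw): c,s=np.cos(yaw),np.sin(yaw); return np.array([[c,-s,0],[s,c,0],[0,0,1]])
def armpt(q,l,h): a=.6-q; return np.array([.060-l*np.cos(a)+h*np.sin(a),0,.124+l*np.sin(a)+h*np.cos(a)])
def pawlpt(p,l=.053,h=.026): # p grows -> thumb sinks
    c,s=np.cos(p),np.sin(p); return np.array([.139-l*c-h*s*1, 0,.209+h*c-l*s])
def model(l,P):
    x,y,yaw,q,p=P
    L={"press":np.zeros(3),"hinge":np.array([.06,0,.124]),"pawl_pivot":np.array([.139,0,.209]),"push_plate":armpt(q,.2175,.014),"pad":armpt(q,.115,-.034),"thumb_plate":pawlpt(p)}[l]
    return rot(yaw)@L+[x,y,0]
def proj(s,X):
    c=np.array(s["R"])@X+np.array(s["t"]);k=np.array(s["K"])@c;return k[:2]/k[2]
def fit(obs,P0):
    f=lambda P:np.concatenate([(proj(s,model(l,P))-uv) for s,l,uv in obs]+[[(P[3]-.03)*30,(P[4]-.015)*50]])
    r=least_squares(f,P0,loss="soft_l1",f_scale=1.5);return r.x,f(r.x)
E
python3 - <<'E'
from h import *
S={n:snapshot(n) for n in("side","top")}
O={"side":{"press":(324,239),"hinge":(330,205),"pawl_pivot":(338,166),"push_plate":(314,214),"pad":(320,221),"thumb_plate":(335,172)},
"top":{"hinge":(344,199),"pawl_pivot":(366,186),"push_plate":(292,206),"pad":(309,206),"thumb_plate":(352,192)}}
obs=[(S[n],l,np.array(uv)) for n in O for l,uv in O[n].items()]
P,r=fit(obs,[.57,.0,-1.3,.03,.01]);print(P.round(4));print([(o[1],x.round(1).tolist()) for o,x in zip(obs,r[:-2].reshape(-1,2))])
for l in("thumb_plate","push_plate"):print(l,model(l,P).round(4))
E
```

```text
[ 0.5603  0.0057 -1.2735 -0.0378  0.0127]
[('press', [0.8, 1.8]), ('hinge', [0.9, -2.0]), ('pawl_pivot', [0.8, 0.8]), ('push_plate', [0.4, 0.2]), ('pad', [0.3, 0.9]), ('thumb_plate', [-0.7, 0.9]), ('hinge', [-1.5, -0.7]), ('pawl_pivot', [1.8, -0.1]), ('push_plate', [-0.9, -0.8]), ('pad', [0.9, -0.2]), ('thumb_plate', [0.2, -3.0])]
thumb_plate [ 0.5854 -0.0762  0.2343]
push_plate [0.5291 0.1074 0.2648]
```

```bash
python3 -m creep '[[[0,10,15,40,0.1],[0,20,30,35,0.1],[0,26,39,10,0.1],[0,26,39,10,0.1],[0,26,39,5,0.1]]]'; python3 -m creep '[[[0,26,39,5,0.1],[0,26,39,5,0.1],[0,26,39,0,0.1],[0,26,39,0,0.1],[0,26,39,0,0.1]]]'; python3 -m creep '[[[0,26,39,0,0.1],[0,26,39,0,0.1],[0,26,39,0,0.1],[0,26,39,0,0.1],[0,26,39,0,0.1]]]'
```

```text
t: 1.4
tool_pos: [0.2761, -0.5423, 0.3197]
tool_rot: [-1.569, -0.001, -2.405]
contact_force: [1.5, -0.9, -0.3]
width: 0.0574
t: 1.9
tool_pos: [0.4059, -0.347, 0.3289]
tool_rot: [-1.57, -0.001, -1.905]
contact_force: [2.1, 0.2, -0.2]
width: 0.0176
t: 2.4
tool_pos: [0.5359, -0.1521, 0.3288]
tool_rot: [-1.57, -0.001, -1.405]
contact_force: [-0.2, -0.3, -0.9]
width: 0.0006
```

```bash
python3 -m creep '[[[0,25,38,0,0.07],[0,15,28,0,0.06],[0,8,10,-10,0],[0,0,0,0,0]]]'; cat > look.py <<'E'
from h import *
import sys
k=sys.argv[1]
o=get_obs();S={n:snapshot(n) for n in("wrist","side","top")}
w=S["wrist"];from scipy.spatial.transform import Rotation as Ro
T=np.eye(4);T[:3,:3]=Ro.from_euler("xyz",o["tool_rot"]).as_matrix();T[:3,3]=o["tool_pos"]
M=np.linalg.inv(T@np.array(w["hand_eye"]));w["R"]=M[:3,:3];w["t"]=M[:3,3]
P=[.5603,.0057,-1.2735,-.0378,.0127]
print(o["tool_pos"].round(4),o["tool_rot"].round(3),o["contact_force"].round(1))
for n,s in S.items():
    for l in("hinge","pawl_pivot","push_plate","pad","thumb_plate"):
        print(n,l,[(np.round(x["at"],1).tolist(),round(x["confidence"],2)) for x in landmark_of(s,l)[:2]],"model",proj(s,model(l,P)).round(1))
a=w["pixels"]; cu=proj(S["side"],model("hinge",P)).astype(int)
b=S["side"]["pixels"][max(cu[1]-100,0):cu[1]+66,cu[0]-100:cu[0]+100]
b=cv2.resize(b,(480,398),interpolation=cv2.INTER_CUBIC)
cv2.imwrite(f"pics/w{k}.png",a);cv2.imwrite(f"pics/s{k}.png",b)
E
python3 look.py 1
```

```text
t: 2.8
tool_pos: [0.5831, -0.0765, 0.3169]
tool_rot: [-1.572, 0.001, -1.278]
contact_force: [-0.6, -0.2, 0.0]
width: 0.0008
[ 0.5831 -0.0765  0.3169] [-1.572e+00  1.000e-03 -1.278e+00] [-0.6 -0.2  0. ]
wrist hinge [([321.2, 157.8], 0.8)] model [318.1 154.8]
wrist pawl_pivot [] model [318.7 253.9]
wrist push_plate [] model [ 317.5 -110.1]
wrist pad [] model [317.7  35.3]
wrist thumb_plate [([317.2, 212.1], 0.73)] model [318.6 208.2]
side hinge [([329.4, 202.1], 0.8)] model [330.9 203. ]
side pawl_pivot [([340.7, 170.9], 0.81)] model [338.8 166.8]
side push_plate [([316.7, 218.6], 0.95)] model [314.4 214.2]
side pad [([320.3, 223.0], 0.75)] model [320.3 221.9]
side thumb_plate [([336.6, 170.5], 0.71)] model [334.3 172.9]
top hinge [([346.5, 198.8], 0.68), ([446.1, 248.0], 0.32)] model [342.5 198.2]
top pawl_pivot [([367.1, 187.3], 0.97)] model [367.7 185.9]
top push_plate [([292.8, 205.7], 0.69)] model [291.1 205.2]
top pad [([310.2, 204.8], 0.91)] model [309.9 205.8]
top thumb_plate [([348.0, 197.4], 0.58), ([326.6, 209.8], 0.53)] model [352.2 188.9]
```

View pics/w1.png

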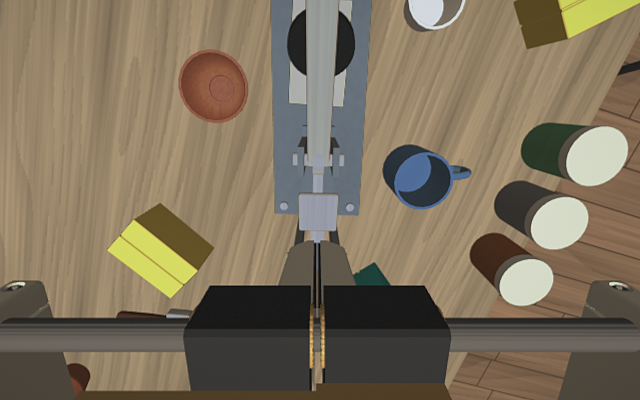

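The thumb plate shows at (318,212), about 3 mm on the pivot side of my aim point and centred across. I can press straight down.

```bash
python3 -m creep '[[[0,0,0,-25,0],[0,0,0,-25,0],[0,0,0,-15,0],[0,0,0,-5,0],[0,0,0,0,0]]]'; python3 -m creep '[[[0,0,0,-4,0],[0,0,0,-4,0],[0,0,0,-4,0],[0,0,0,-4,0],[0,0,0,0,0]]]'
```

```text
t: 4.2
tool_pos: [0.583, -0.0775, 0.2481]
tool_rot: [-1.572, 0.001, -1.279]
contact_force: [-0.4, 0.1, -0.6]
width: 0.0001
t: 4.7
tool_pos: [0.5833, -0.0771, 0.2324]
tool_rot: [-1.57, 0.0, -1.278]
contact_force: [-0.0, -0.5, 0.6]
width: 0.0004
```

```bash
python3 -m creep '[[[0,0,0,-3,0],[0,0,0,-3,0],[0,0,0,-3,0]]]'; python3 -m creep '[[[0,0,0,-3,0],[0,0,0,-3,0]]]'; python3 -m creep '[[[0,0,0,-2,0],[0,0,0,-2,0]]]'
```

```text
t: 5.0
tool_pos: [0.5833, -0.0772, 0.2234]
tool_rot: [-1.57, 0.0, -1.279]
contact_force: [-0.7, 3.0, 5.4]
width: 0.0007
t: 5.2
tool_pos: [0.5832, -0.0772, 0.2172]
tool_rot: [-1.571, 0.0, -1.278]
contact_force: [-0.6, 4.1, 7.4]
width: 0.0005
t: 5.4
tool_pos: [0.5831, -0.0771, 0.2133]
tool_rot: [-1.571, 0.0, -1.278]
contact_force: [-2.2, 5.2, 5.8]
width: 0.0002
```

```bash
python3 -m creep '[[[0,0,0,-2,0],[0,0,0,-1,0],[0,0,0,0,0]]]'; python3 -m creep '[[[0,0,0,-1,0],[0,0,0,-1,0]]]'
```

```text
t: 5.7
tool_pos: [0.5831, -0.0769, 0.2106]
tool_rot: [-1.571, 0.0, -1.278]
contact_force: [-2.1, 4.5, 7.5]
width: 0.0005
t: 5.9
tool_pos: [0.5833, -0.0769, 0.2099]
tool_rot: [-1.57, -0.0, -1.278]
contact_force: [-7.9, 4.1, 26.7]
width: 0.0004
```

```bash
python3 -m creep '[[[0,0,0,5,0],[0,0,0,15,0],[0,0,0,30,0],[0,0,0,40,0],[0,0,0,17,0]]]'; python3 look.py 2 | grep -E "thumb|pawl|push|\[ "; python3 - <<'E'
from h import *
P=[.5603,.0057,-1.2735,0,0.0]
for a in (.64,.6,.5,.4,.3,.2,.1,.0):
    P[3]=.6-a; X=model("push_plate",P); print(a,(X*1000).round(0),"tip z",round(X[2]*1000+7.5*np.tan(a)))
E
cd pics; python3 -c "
import cv2,numpy as np
a=cv2.imread('w2.png')[100:300,200:440];cv2.imwrite('c2.png',np.hstack([cv2.resize(a,(478,398)),cv2.imread('s2.png')[:,120:440]]))"
```

```text
t: 6.4
tool_pos: [0.5841, -0.078, 0.319]
tool_rot: [-1.568, -0.002, -1.279]
contact_force: [-0.8, 0.2, 0.2]
width: 0.0006
[ 0.5841 -0.078   0.319 ] [-1.568 -0.002 -1.279] [-0.8  0.2  0.2]
wrist pawl_pivot [([171.5, 313.9], 0.74)] model [317.7 250.8]
wrist push_plate [] model [ 315.5 -112.6]
wrist thumb_plate [([318.4, 195.5], 0.65)] model [317.5 205.1]
side pawl_pivot [([336.9, 170.0], 0.64)] model [338.8 166.8]
side push_plate [([330.7, 205.0], 0.35), ([335.4, 179.2], 0.28)] model [314.4 214.2]
side thumb_plate [([343.9, 166.8], 0.66), ([333.6, 178.9], 0.51)] model [334.3 172.9]
top pawl_pivot [([367.3, 187.8], 0.74), ([434.3, 188.5], 0.34)] model [367.7 185.9]
top push_plate [([293.3, 204.9], 0.6), ([326.2, 205.6], 0.15)] model [291.1 205.2]
top thumb_plate [([348.5, 193.3], 0.57)] model [352.2 188.9]
0.64 [529. 107. 265.] tip z 271
0.6 [528. 112. 258.] tip z 263
0.5 [524. 124. 241.] tip z 245
0.4 [521. 135. 222.] tip z 225
0.3 [518. 143. 202.] tip z 204
0.2 [516. 149. 181.] tip z 182
0.1 [515. 154. 160.] tip z 160
0.0 [514. 156. 138.] tip z 138
```

View pics/c2.png

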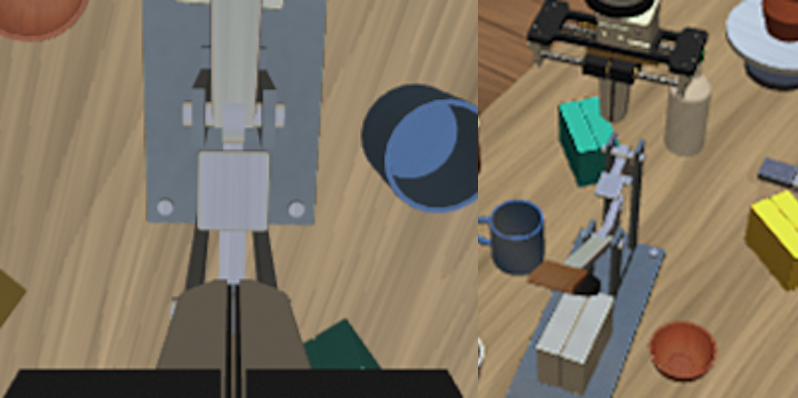

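The thumb plate moved from row 212 to row 195 and looks nearly level, so the pawl is at its end stop. The hand plate is still raised. Now I go above the hand plate.

```bash
python3 -m creep '[[[0,-11,37,3,0],[0,-14,46,0,0],[0,-14,46,0,0],[0,-12,40,0,0],[0,-5,17,0,0]]]'; python3 look.py 3 | grep -E "push|\[ "
```

```text
t: 7.8
tool_pos: [0.5256, 0.1127, 0.3191]
tool_rot: [-1.57, 0.001, -1.274]
contact_force: [0.6, -0.1, 0.0]
width: 0.0007
[0.5256 0.1127 0.3191] [-1.570e+00  1.000e-03 -1.274e+00] [ 0.6 -0.1  0. ]
wrist push_plate [([322.5, 221.5], 0.64)] model [318.  227.7]
side push_plate [([315.9, 215.9], 0.55)] model [314.4 214.2]
top push_plate [] model [291.1 205.2]
```

View pics/w3.png

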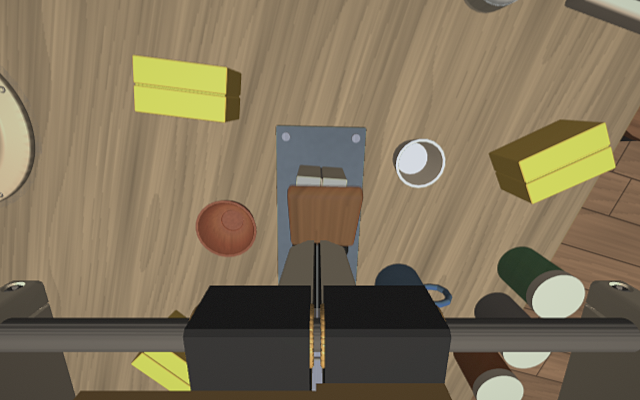

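The hand plate is centred at about (324,218), so 4 mm to the right and a few mm further out than predicted. I'll correct for that, then push along the arc.

```bash
python3 -m creep '[[[0,5,2,-20,0],[0,0,0,-20,0],[0,0,0,-5,0],[0,0,0,-5,0],[0,0,0,0,0]]]'; python3 -m creep '[[[0,-1,3,-5,0],[0,-1,3,-5,0],[0,-1,3,-5,0]]]'; python3 -m creep '[[[0,-1,3,-5,0],[0,-1,3,-5,0],[0,-1,3,-5,0]]]'
```

```text
t: 9.2
tool_pos: [0.5321, 0.1105, 0.2685]
tool_rot: [-1.571, 0.0, -1.279]
contact_force: [-0.2, 0.2, -0.4]
width: 0.0002
t: 9.5
tool_pos: [0.5299, 0.1202, 0.2545]
tool_rot: [-1.568, -0.0, -1.279]
contact_force: [-0.8, 1.3, 6.7]
width: 0.0003
t: 9.8
tool_pos: [0.5272, 0.1294, 0.2395]
tool_rot: [-1.567, -0.0, -1.279]
contact_force: [0.7, -1.1, 5.3]
width: 0.0006
```

```bash
python3 -m creep '[[[0,-1,3,-5,0],[0,-1,3,-6,0],[0,-1,2,-6,0],[0,-1,2,-6,0]]]'; python3 -m creep '[[[0,-1,2,-7,0],[0,-1,2,-7,0],[0,-1,2,-7,0],[0,0,2,-7,0]]]'; python3 -m creep '[[[0,-1,2,-7,0],[0,0,1,-7,0],[0,0,1,-7,0]]]'
```

```text
t: 10.2
tool_pos: [0.5238, 0.1399, 0.2165]
tool_rot: [-1.566, 0.001, -1.279]
contact_force: [2.8, 0.7, 6.3]
width: 0.0007
t: 10.6
tool_pos: [0.5203, 0.1482, 0.1884]
tool_rot: [-1.567, 0.001, -1.278]
contact_force: [-0.2, 2.4, 5.7]
width: 0.0005
t: 10.9
tool_pos: [0.519, 0.1524, 0.1672]
tool_rot: [-1.567, 0.002, -1.278]
contact_force: [-0.9, 3.0, 6.3]
width: 0.0007
```

```bash
python3 -m creep '[[[0,0,1,-7,0],[0,0,1,-7,0],[0,0,0,-6,0]]]'; python3 -m creep '[[[0,0,0,-3,0],[0,0,0,-2,0]]]'; python3 -m creep '[[[0,0,0,-1,0],[0,0,0,-1,0]]]'
```

```text
t: 11.2
tool_pos: [0.5184, 0.1545, 0.1469]
tool_rot: [-1.568, 0.002, -1.278]
contact_force: [-1.4, 3.6, 4.4]
width: 0.0004
t: 11.4
tool_pos: [0.5185, 0.1536, 0.1418]
tool_rot: [-1.569, 0.001, -1.278]
contact_force: [0.1, 3.7, 5.6]
width: 0.0001
t: 11.6
tool_pos: [0.5185, 0.1528, 0.1397]
tool_rot: [-1.57, 0.0, -1.279]
contact_force: [-0.2, 4.2, 5.3]
width: 0.0003
```

```bash
python3 -m creep '[[[0,0,0,-1,0],[0,0,0,-1,0]]]'; python3 -m creep '[[[0,0,0,-1,0],[0,0,0,0,0]]]'
```

```text
t: 11.8
tool_pos: [0.5184, 0.1526, 0.1382]
tool_rot: [-1.57, -0.0, -1.279]
contact_force: [-4.6, 2.2, 25.5]
width: 0.0008
t: 12.0
tool_pos: [0.5185, 0.1526, 0.1382]
tool_rot: [-1.569, -0.001, -1.279]
contact_force: [-5.9, 2.3, 26.6]
width: 0.0006
```

The tip stopped at z = 138 mm, the level height, and the force rose to 26 N: the pad is on the mould. Retreat and check.

```bash
python3 -m creep '[[[0,0,0,5,0],[0,0,0,20,0],[0,0,0,40,0],[0,0,0,45,0],[0,0,0,45,0]]]'; python3 -m creep '[[[0,12,-40,10,0],[0,12,-40,10,0],[0,12,-40,0,0],[0,0,0,0,0]]]';python3 look.py 4 | grep -E "push|pad|thumb|\[ "; cd pics; python3 -c "
import cv2,numpy as np
a=cv2.imread('w4.png')[0:340,160:480];cv2.imwrite('c4.png',np.hstack([cv2.resize(a,(376,398)),cv2.imread('s4.png')[:,60:480]]))"
```

```text
t: 12.5
tool_pos: [0.5172, 0.1508, 0.2922]
tool_rot: [-1.574, -0.001, -1.28]
contact_force: [1.3, 0.4, -0.4]
width: 0.0006
t: 12.9
tool_pos: [0.5547, 0.0245, 0.3104]
tool_rot: [-1.574, -0.003, -1.288]
contact_force: [1.0, -0.3, 0.1]
width: 0.0007
[0.5547 0.0245 0.3104] [-1.574 -0.003 -1.288] [ 1.  -0.3  0.1]
wrist push_plate [([319.7, 45.8], 0.62), ([177.6, 367.6], 0.24)] model [313.   93.2]
wrist pad [([316.2, 148.3], 0.74)] model [315.5 154.1]
wrist thumb_plate [([315.4, 303.4], 0.57)] model [317.7 322.2]
side push_plate [([307.8, 256.9], 0.81), ([333.7, 178.2], 0.43)] model [314.4 214.2]
side pad [([318.4, 236.5], 0.82)] model [320.3 221.9]
side thumb_plate [([332.6, 178.0], 0.45), ([318.6, 252.1], 0.28)] model [334.3 172.9]
top push_plate [([280.4, 218.3], 0.79)] model [291.1 205.2]
top pad [([310.8, 207.4], 0.97)] model [309.9 205.8]
top thumb_plate [([346.5, 195.0], 0.58)] model [352.2 188.9]
```

View pics/c4.png

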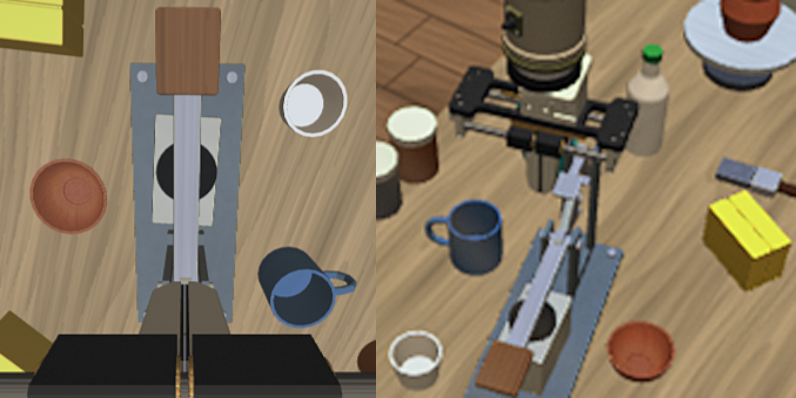

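```bash
python3 - <<'E'
from rig import *
print(get_obs()["contact_force"]); print(close_job())
E
```

```text
[-0.20934738 -0.20630376  0.28306372]
the job is handed in; nothing more can be done
None
```

The press is closed: the pawl is clear of the teeth, and the arm's pad lies on the plaster mould. I handed the job in at about 13 s of the 48 s allowed.

- **Pawl:** with shut fingertips I pressed the thumb plate down to its end stop. The fingertips stopped at about z = 210 mm and the force rose to 27 N. Afterwards the wrist camera showed the plate still sunk and nearly level.
- **Arm:** I pushed the hand plate down along its arc with about 5–7 N, and nothing caught at the teeth. The fingertips stopped at z = 138 mm, the height expected with the arm level, and the force rose to about 26 N as the pad met the mould.
- **Last checks:** the final pictures show the arm level with its pad on the mould. The mould, cup, dish, mug, bottle and brush showed no sign of having been moved; the glaze jar and rib tool were outside those close views. The robot was clear of everything, with about 0.4 N on the force reading, which is noise level.
- **Disagreements:** the network points for the thumb plate and hinge were a few pixels off the fitted press model. My first estimate of the hand plate was about 4 mm off sideways and about 6 mm along the arm; I corrected it before pushing.

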